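# Close a pressure vessel with a torque-limiting cap in the capping station

### The arm

A 6-joint arm with a two-finger parallel gripper is mounted at the origin on a cart in front of the work surface, level with it; the furniture and walls round the work are solid. World frame = base frame: x ahead of the robot, y to its left, z up, the work surface at z = 0. Lengths are in m, angles in degrees, forces in N, time in s.
With the tool pointing down it reaches from about 0.35 to 0.725 m from the base axis. Payload 4.3 kg.
Tool frame: the origin (TCP) lies midway between the tips of the shut fingers; the grasp point (between the pads) lies 19 mm behind it; z points along the fingers, y is the line along which they close (so a half turn about z gives the same grasp; the last joint's range is limited). The gripper opens to 85 mm and grips with 20 to 120 N. Pads are 22 mm wide; open, the fingers measure 114 mm over their backs; the gripper's body (76 mm by 85 mm) begins 54 mm behind the grasp point. The pads swing forward as they close: fully open they stand 13 mm farther back than shut.
Start: joints at [-82.752, 21.618, 4.641, 73.018, 0, 83.68], TCP at [0.135, -0.559, 0.231] pointing down, gripper open.
Joint ranges: [-156.06, 156.06], [-48.1, 94.91], [-58.44, 69.94], [-101.28, 121.22], [-78.64, 73.56], [-180, 180]. Speed limits (degrees/s): [147.25, 147.25, 180, 180, 180, 180].

### API

Orientations are given as a 3x3 rotation matrix whose columns are the frame's x, y, z axes.
In Python, from plant import robot gives the robot as it stands.
- The arm moves only by the tool send_rows, never from a script. Its argument "steps" is a list of rows, each a list of 3 entries, a list of its own where there are three numbers: the shift along the tool's x, y, z in mm, then the turn about the tool's z in degrees, then the opening in per cent of the stroke, from 0 (shut) to 100 (fully open). A call has 1 to 12 rows; each row shifts and turns the commanded pose from where the row before left it, along the tool's axes as they then stand; what a row does not reach is not made up. A row lasts 1/8 s, in which the tool goes at most 62.5 mm and 10.7 degrees, less where a joint would pass 70% of its speed; a pose out of reach is approached as far as the arm can. A call with a gripper value outside its range is refused whole. The fingers move at their own pace and stop on an object; "squeeze" is the grip in N (left out, the last holds). Time passes only in rows, so rows that do not move let the fingers close. It gives the time, the measured TCP pose, the force, the opening and the grip force at its end, in the units of the state.
- robot.sense(): the state, without advancing time (a new reading comes with each control period).
- robot.read_camera(name): name is "side" or "top"; returns the picture (400x640x3 uint8, red, green, blue); there is no depth.
- robot.camera_params(name): a dict with "fov_y" (degrees; the focal length in pixels is half the picture's height over the tangent of half this angle, whatever the lens; pixels are square), "cx", "cy" (the principal point, pixels), "D" ([k1, k2, p1, p2, k3] as OpenCV has them; the pictures are not rectified), "R" (3x3) and "t" (3): a world point X has camera coordinates R X + t. Camera axes: x right, y down, z forward; pixel columns grow to the right and rows downward; lengths in m; the calibration is good to about 2 mm. A picture is of the moment at which its call begins. camera_params takes no time and is no camera call.
- robot.hand_in(): hands the job in; it is judged then, once.
Trained networks look in the newest picture that a camera, given by its name, has taken for a name from the list of things; names that differ only in an ending like _2 or _b are one class to them, and where a whole thing is asked for, a point or a joint stands for the part that bears it (a point fixed in the world has none). Each returns a list of dicts, best first, with "p" (0 to 1); they miss things now and then, are a little off and sometimes report something else, mostly with a low value. They report only what shows in the picture. A call takes as long as a camera call. They do not tell look-alikes from the thing itself.
- robot.trace(camera, name): "mask" (400x640 bool, what is visible of it) and "rect" ([left, top, width, height] in pixels, round what is visible of it).
The state is a dict: "t": time; "joint_positions": joint angles; "qd": joint speeds; "tau": joint torques, N m; "tcp_pos": TCP position; "orientation": TCP orientation; "ft_force": force on the tool from outside, world axes, zero at the start; "moment": the same for the moment, N m; "grip_width": finger opening in m; "grip_force": force on a finger pad.
Only numpy, scipy, OpenCV 4.12 (cv2) and the standard library are available. Lean on these libraries where they do the work, as an engineer would, in place of code of your own. Each camera call takes 0.05 s, during which the arm holds its last target. There are 200 camera calls.

### The job

Take the pressure vessel that stands on its own on the worktop and ease its hexagonal foot gently into the hexagonal socket of the capping station until it sits fully home and upright. Then, without leaning on it, tighten its cap clockwise until the torque ratchet in the cap clicks: one click, two at the most, then stop, let go and leave the closed vessel standing in the station. Leave the other things where they are.

Things in the scene. Friction and masses are not known exactly. Their poses are not given: they have to be found in the camera images.
- vessel: White pressure vessel, 0.35 to 0.55 kg with cap, 122 to 124 mm tall, loose, upright, alone on the worktop; pick it up by its cap from above. Origin: centre of its underside, z up. Hexagonal foot 26 mm high, 44 mm over flats, 51 over corners, lower edge chamfered 2 mm; flats face its x axis and every 60 deg from it. Round jacket 44 mm across, collar 48 mm at 84 to 89 mm up.
- cap_core: Threaded insert of the cap: steel disc 33 mm across in the cap's top, with a dark radial slot along its +x. Origin on the axis, 89.5 mm above the vessel's origin when screwed home, z up. At the start it stands 0.6 to 1.7 mm higher: right-hand thread, 4 mm a turn, so 60 to 150 deg more clockwise from above at about 0.1 N m, then it stops dead on its seat.
- cap_shell: Grey ribbed drive ring of the cap, the part to grip: 54.6 mm across, 32 mm high. Origin on the axis at its underside, z up; +x to the raised pointer on its rim, in line with the insert's slot at the start. A ratchet joins it to the insert: once that is seated the ring slips at about 0.3 N m, a click each 20 deg (torque climbs, then drops); pointer against slot shows the clicks.
- station: Capping station screwed to the worktop: grey plate 150 x 110 x 10 mm, long side along its x; on it an aluminium hexagonal hub 74 mm over flats, top 36 mm above the worktop, with an upright hexagonal socket 46 mm over flats, mouth chamfered 3 mm at 45 deg, that keeps the vessel from turning. Origin: centre of its underside; the socket's flats face its x axis and every 60 deg from it.
- socket_mouth (a point): Centre of the socket's mouth, level with the hub's top. The foot has 1 mm play all round in the socket and can turn about 5 deg in it.
- socket_floor (a point): Centre of the socket's floor, 24 mm below the mouth and 12 mm above the worktop; the vessel's underside rests here when home.
- weighing_bottle: Bystander: small glass weighing bottle, 33 mm across, 55 mm high; origin under its centre.
- bench_timer: Bystander: round bench timer, 66 mm across, 51 mm high; origin under its centre.
- tweezers: Bystander: steel tweezers, 131 x 19 x 8 mm, lying; origin under the centre.
- reagent_flask: Bystander: glass conical flask, 62 mm across, 101 mm high; origin under its centre.
Not all that is in view belongs to the job. What is shaped like the vessel but purple is not meant.

How it is judged (in metres and radians):
On the way, in this order (a step that is already met when the one before it is completed fails the run):
1. the vessel's foot is fully home in the socket, upright, with the ratchet not yet slipped (distance between vessel and socket_floor below 0.003 m and angle between vessel's own z axis and vertical below 0.06 rad and angle between the x axis of cap_shell and the x axis of cap_core, either way round below 0.2 rad), for 0.2 s.
2. the cap is screwed home and its ratchet has clicked (z of cap_core in the frame of vessel below 0.0898 m and angle between the x axis of cap_shell and the x axis of cap_core, either way round above 0.25 rad), for 0.1 s.
At the end, for the whole second after the job is handed in: The vessel stands in the socket, its underside within 3 mm of the floor's centre, within 0.06 rad of upright and at rest; the cap is screwed home (insert within 0.3 mm of its seat) and the ring has slipped one or two clicks (0.25 to 0.9 rad) on the insert (all of step 2 and distance between vessel and socket_floor below 0.003 m and angle between vessel's own z axis and vertical below 0.06 rad and linear speed of vessel below 0.02 m/s); the robot touches nothing.
It fails at once if the ratchet is run past two clicks (angle between the x axis of cap_shell and the x axis of cap_core, either way round above 0.9 rad).
It fails at once if the vessel is rammed into or pressed on the station with more than 40 N (contact force between vessel and station above 40 N).
It fails at once if the vessel is tipped over (angle between vessel's own z axis and vertical above 0.6 rad).
It fails at once if a bystander is moved more than 3 cm (distance of any of weighing_bottle, bench_timer, tweezers, reagent_flask from where it was at the start of the episode above 0.03 m).
It also fails if it takes over 64 s, if anything falls off the work surface, if the arm or the gripper's body presses on something with over 40 N, if the wrist force passes 120 N, or if a joint passes its speed limit or range.

## Working session

There is one attempt and no reset: what is moved stays moved. The work goes in short steps, Python scripts to look and compute and a tool call to move; the robot and the scene stay as the last step left them, time stands still between calls to the robot, and variables do not carry over. Pictures are saved under pics/ and viewed, at most 10 in all, crops included, and the job is handed in when it is done.

Besides the shell and the picture viewer there is one more tool, called after "Request:" by a JSON object that holds its "method" and its "body", one argument or row to a line. send_rows: Moves the arm, as the interface text tells. Its arguments: {"type":"object","properties":{"steps":{"type":"array"},"squeeze":{"type":"number"}},"required":["steps"]}

```bash
mkdir -p pics; ls; python3 - <<'E'
from plant import robot
import cv2,numpy as np
s=robot.sense()
print({k:np.round(v,3).tolist() for k,v in s.items()})
ims=[]
for c in("side","top"):
    im=robot.read_camera(c);cv2.imwrite(f"pics/{c}0.png",im[:,:,::-1])
    p=robot.camera_params(c);print(c,p)
    for n in("vessel","cap_shell","cap_core","station"):
        for d in robot.trace(c,n):print(c,n,round(d["p"],2),d["rect"])
E
```

```text
pics
{'t': 0.0, 'joint_positions': [-82.751, 21.661, 4.563, 73.018, -0.002, 83.681], 'qd': [0.082, 0.026, 0.031, -0.023, -0.033, 0.096], 'tau': [-0.0, -46.36, 26.988, 0.021, -0.0, -0.0], 'tcp_pos': [0.135, -0.558, 0.23], 'orientation': [[0.972, 0.235, -0.0], [0.235, -0.972, 0.002], [0.0, -0.002, -1.0]], 'ft_force': [0.15, -0.154, 0.065], 'moment': [-0.045, -0.005, -0.019], 'grip_force': 0.0, 'grip_width': 0.085}
side {'fov_y': 54.897865715098256, 'cx': 318.2055473605258, 'cy': 199.31092149475603, 'D': array([-0.02419576,  0.        ,  0.        ,  0.        ,  0.        ]), 'R': array([[ 0.84267251, -0.53830456, -0.01145561],
       [-0.33491378, -0.50738411, -0.79397363],
       [ 0.42158724,  0.6728964 , -0.60784426]]), 't': array([-0.44742369,  0.25173148,  0.65797816])}
side vessel 0.9 [194.8, 175.8, 29.6, 54.9]
side vessel 0.77 [234.6, 155.2, 26.0, 51.4]
side vessel 0.73 [271.0, 141.0, 23.3, 51.6]
side cap_shell 0.78 [192.0, 177.6, 30.7, 21.4]
side cap_shell 0.59 [270.1, 143.5, 22.8, 22.0]
side cap_shell 0.55 [232.9, 158.0, 24.2, 19.1]
side cap_core 0.91 [230.4, 155.7, 28.4, 22.
[... 326 characters left out ...]
57e-02, -9.99181617e-01, -7.05603349e-04],
       [-9.77039511e-01,  3.96941330e-02, -2.09327900e-01],
       [ 2.09184598e-01, -7.77634664e-03, -9.77845250e-01]]), 't': array([0.03117608, 0.53475912, 1.11514936])}
top vessel 0.97 [228.2, 214.7, 26.2, 25.2]
top vessel 0.65 [226.2, 175.4, 25.0, 26.3]
top vessel 0.59 [242.9, 256.7, 25.8, 22.1]
top cap_shell 0.7 [226.1, 217.1, 27.3, 24.9]
top cap_shell 0.69 [239.0, 260.8, 24.3, 19.7]
top cap_core 0.93 [221.8, 171.4, 30.5, 26.8]
top cap_core 0.87 [239.5, 255.2, 25.6, 26.0]
top cap_core 0.72 [228.4, 212.5, 24.6, 26.1]
top station 0.72 [378.2, 188.3, 43.9, 57.5]
top station 0.66 [338.7, 132.1, 26.2, 22.7]
top station 0.55 [296.0, 143.4, 7.7, 15.7]
```

View pics/side0.png

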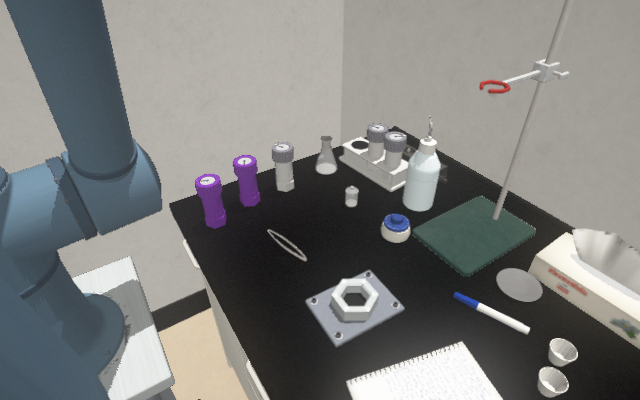

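View pics/top0.png

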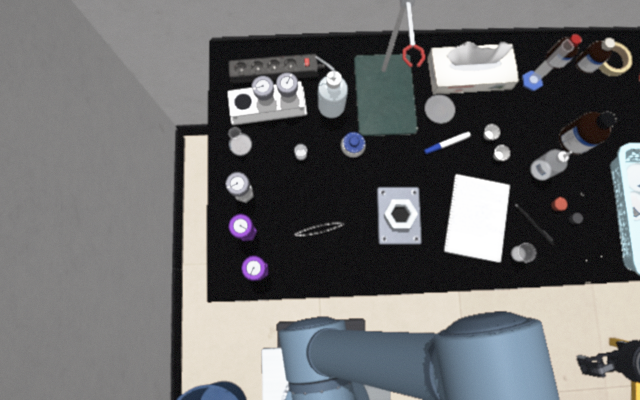

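Candidates: side view (283,165) = top view (238,186), white with a grey cap, standing alone → chosen. The purple ones, side (210,200) and (247,180), top (242,227) and (255,268), are decoys. The two at side (377,140) and (395,150) stand in a rack, so they are not alone. The station is at side (354,300), top (400,215).

```bash
cat > h.py <<'E'
import numpy as np,cv2
from plant import robot
def cam(c):
    p=robot.camera_params(c);f=200/np.tan(np.radians(p["fov_y"]/2))
    return np.array([[f,0,p["cx"]],[0,f,p["cy"]],[0,0,1]]),np.array(p["D"]),np.array(p["R"]),np.array(p["t"])
def ray(c,px):
    K,D,R,t=cam(c);u=cv2.undistortPoints(np.array(px,float).reshape(-1,1,2),K,D).reshape(-1,2)
    d=np.c_[u,np.ones(len(u))]@R;return -R.T@t,d
def onz(c,px,z):
    o,d=ray(c,px);return o+d*((z-o[2])/d[:,2])[:,None]
def proj(c,X):
    K,D,R,t=cam(c);return cv2.projectPoints(np.array(X,float).reshape(-1,3),cv2.Rodrigues(R)[0],t,K,D)[0].reshape(-1,2)
E
python3 - <<'E'
from h import *
s=cv2.imread("pics/side0.png");t=cv2.imread("pics/top0.png")
a=cv2.resize(s[130:205,245:325],None,fx=5,fy=5,interpolation=cv2.INTER_CUBIC)
b=cv2.resize(t[160:210,210:270],None,fx=5,fy=5,interpolation=cv2.INTER_CUBIC)
c=cv2.resize(t[180:250,370:430],None,fx=5,fy=5,interpolation=cv2.INTER_CUBIC)
d=cv2.resize(s[265:350,300:410],None,fx=2.7,fy=2.7,interpolation=cv2.INTER_CUBIC)
W=np.zeros((600,800,3),np.uint8)
W[:375,:400]=a;W[:250,400:700]=b;W[250:600,400:700]=c;W[375:375+225,:297]=d[:225]
cv2.imwrite("pics/crop.png",W)
print("cap top",onz("top",[[237,184]],.123),onz("side",[[283,145.5]],.123))
print("hub",onz("top",[[400.5,215]],.036),onz("side",[[354.5,299]],.036))
print("corners",onz("top",[[377.5,188],[421,187.5],[422,245],[378,245]],.01))
for n,p in dict(flask=(240,144),bottle=(300,152),timer=(353,145),purple=(242,227)).items():print(n,onz("top",[p],.05))
E
```

```text
cap top [[0.54948351 0.19649784 0.123     ]] [[0.55627079 0.19872817 0.123     ]]
hub [[ 0.47106111 -0.21026895  0.036     ]] [[ 0.46799182 -0.21961531  0.036     ]]
corners [[ 0.55038855 -0.15960756  0.01      ]
 [ 0.54704343 -0.27632997  0.01      ]
 [ 0.39373493 -0.2654755   0.01      ]
 [ 0.39870876 -0.15052305  0.01      ]]
flask [[0.67505064 0.20018724 0.05      ]]
bottle [[0.64643874 0.04277976 0.05      ]]
timer [[ 0.66002189 -0.09722752  0.05      ]]
purple [[0.45450936 0.19645202 0.05      ]]
```

View pics/crop.png

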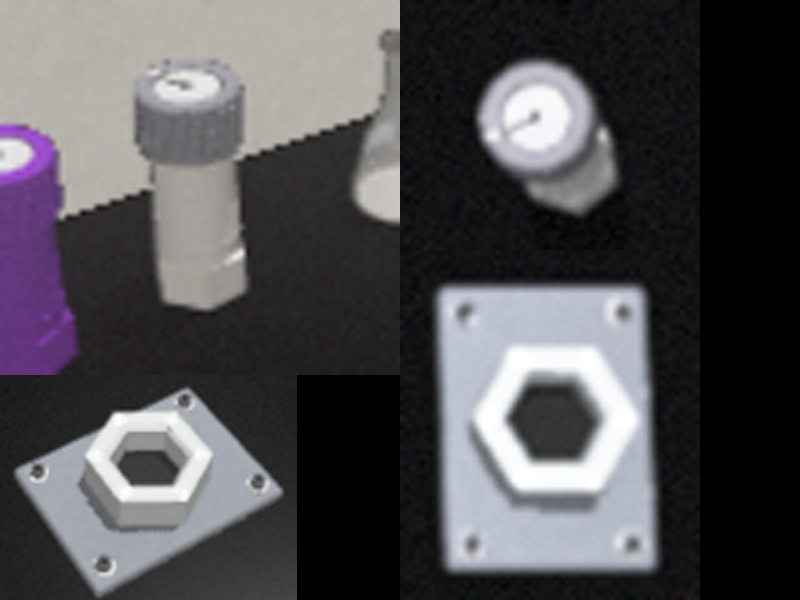

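The crop confirms a white body, grey ribbed cap and hexagonal foot standing alone, with the slot and pointer aimed toward image-left in the top view. Next I fit the poses by silhouette.

```bash
cat > fit.py <<'E'
from h import *
from scipy.optimize import minimize
def hexa(af,z,yaw,n=6):
    a=yaw+np.pi/6+np.arange(n)*np.pi/3;r=af/np.sqrt(3)
    return np.c_[r*np.cos(a),r*np.sin(a),np.full(n,z)]
def circ(r,z):
    a=np.linspace(0,2*np.pi,40);return np.c_[r*np.cos(a),r*np.sin(a),np.full(40,z)]
def vessel(yaw,capup=.001):
    return [np.r_[hexa(.040,0,yaw),hexa(.044,.002,yaw),hexa(.044,.026,yaw)],np.r_[circ(.022,.02),circ(.022,.09)],
      np.r_[circ(.024,.084),circ(.024,.089)],np.r_[circ(.0273,.0905),circ(.0273,.1225)]]
def render(c,parts,pos,shape=(400,640)):
    m=np.zeros((shape[0],shape[1]),np.uint8)
    for P in parts:
        q=proj(c,P+pos);h=cv2.convexHull(q.astype(np.float32)).reshape(-1,2)
        cv2.fillConvexPoly(m,np.round(h*256).astype(np.int32),255,cv2.LINE_AA,8)
    return m/255.
def soft(im,lo,hi):
    g=im.max(2).astype(float);return np.clip((g-lo)/(hi-lo),0,1)
E
cat > f1.py <<'E'
from fit import *
t=cv2.imread("pics/top0.png");s=cv2.imread("pics/side0.png")
T=soft(t,30,130);S=soft(s,30,130)
wt=np.zeros_like(T);wt[166:206,220:262]=1
ws=np.zeros_like(S);ws[173:197,266:300]=1
V=lambda yaw:vessel(yaw)
for name,cs in dict(top=[("top",T,wt)],side=[("side",S,ws)],both=[("top",T,wt),("side",S,ws)]).items():
    best=[]
    for y0 in range(0,60,5):
        def cost(p):
            return sum((w*(render(c,V(np.radians(p[2])),[p[0]/1e3,p[1]/1e3,0])-I)**2).sum() for c,I,w in cs)
        r=minimize(cost,[550,197,y0],method="Nelder-Mead",options=dict(initial_simplex=[[550,197,y0],[556,197,y0],[550,203,y0],[550,197,y0+6]]))
        best.append((round(r.fun,2),*np.round(r.x,1)))
    print(name,sorted(best)[:5])
# station: brightness of hub top + plate
wp=np.zeros_like(T);wp[182:252,370:430]=1
wq=np.zeros_like(S);wq[262:350,298:412]=1
def plate(p):
    y=np.radians(p[2]);R=np.array([[np.cos(y),-np.sin(y),0],[np.sin(y),np.cos(y),0],[0,0,1]])
    B=np.array([[sx*.075,sy*.055,z] for sx in(1,-1) for sy in(1,-1) for z in(0,.01)])@R.T
    return [B,np.r_[hexa(.074,.01,y),hexa(.074,.036,y)]]
for name,cs in dict(top=[("top",T,wp)],side=[("side",S,wq)],both=[("top",T,wp),("side",S,wq)]).items():
    def cost(p): return sum((w*(render(c,plate(p),[p[0]/1e3,p[1]/1e3,0])-I)**2).sum() for c,I,w in cs)
    r=minimize(cost,[471,-213,0],method="Nelder-Mead",options=dict(initial_simplex=[[471,-213,0],[477,-213,0],[471,-207,0],[471,-213,5]]))
    print(name,round(r.fun,2),np.round(r.x,1))
a=onz("top",[[210+(536-400)/5,160+117/5],[210+(490-400)/5,160+133/5]],.1225)
print("pointer yaw",np.degrees(np.arctan2(*(a[1]-a[0])[1::-1])))
E
python3 f1.py
```

```text
Traceback (most recent call last):
  File "f1.py", line 12, in <module>
    r=minimize(cost,[550,197,y0],method="Nelder-Mead",options=dict(initial_simplex=[[550,197,y0],[556,197,y0],[550,203,y0],[550,197,y0+6]]))
  File "f1.py", line 11, in cost
    return sum((w*(render(c,V(np.radians(p[2])),[p[0]/1e3,p[1]/1e3,0])-I)**2).sum() for c,I,w in cs)
  File "f1.py", line 11, in <genexpr>
    return sum((w*(render(c,V(np.radians(p[2])),[p[0]/1e3,p[1]/1e3,0])-I)**2).sum() for c,I,w in cs)
                   ~~~~~~^^^^^^^^^^^^^^^^^^^^^^^^^^^^^^^^^^^^^^^^^^^^^
  File "fit.py", line 14, in render
    q=proj(c,P+pos);h=cv2.convexHull(q.astype(np.float32)).reshape(-1,2)
  File "h.py", line 12, in proj
    K,D,R,t=cam(c);return cv2.projectPoints(np.array(X,float).reshape(-1,3),cv2.Rodrigues(R)[0],t,K,D)[0].reshape(-1,2)
            ~~~^^^
  File "h.py", line 4, in cam
    p=robot.camera_params(c);f=200/np.tan(np.radians(p["fov_y"]/2))
ValueError: time passes only in moves, steps and waits
```

```bash
sed -i 's/^def cam/import functools\n@functools.lru_cache(None)\ndef cam/' h.py; time python3 f1.py
```

```text
top [(np.float64(18.86), np.float64(553.4), np.float64(197.8), np.float64(40.5)), (np.float64(18.89), np.float64(553.4), np.float64(197.8), np.float64(41.1)), (np.float64(18.96), np.float64(553.4), np.float64(197.8), np.float64(40.0)), (np.float64(18.99), np.float64(553.4), np.float64(197.8), np.float64(-20.5)), (np.float64(19.0), np.float64(553.2), np.float64(197.8), np.float64(41.3))]
side [(np.float64(7.75), np.float64(553.6), np.float64(200.2), np.float64(35.4)), (np.float64(7.76), np.float64(553.7), np.float64(200.3), np.float64(35.5)), (np.float64(7.77), np.float64(553.6), np.float64(200.2), np.float64(35.5)), (np.float64(7.78), np.float64(553.7), np.float64(200.2), np.float64(35.1)), (np.float64(7.78), np.float64(553.7), np.float64(200.3), np.float64(35.5))]
both [(np.float64(31.25), np.float64(553.1), np.float64(198.1), np.float64(34.4)), (np.float64(31.26), np.float64(553.2), np.float64(198.1), np.float64(34.6)), (np.float64(31.27), np.float64(552.9), np.float64(198.1), np.float64(34.7)), (np.float64(31.27), np.float64(553.1), np.float64(198.1), np.float64(34.4)), (np.float64(31.28), np.float64(553.1), np.float64(198.1), np.float64(34.1))]
top 121.46 [ 476.4 -211.4   -2.3]
side 393.69 [ 476.  -210.5   -2.3]
both 519.24 [ 476.2 -211.1   -2.3]
pointer yaw 107.46851705311754
real	0m15.895s
user	0m16.346s
sys	0m0.216s
```

Request:
{"method": "send_rows", "body": {
  "steps": [
    [[34,-37.5,0],0,100],
    [[34,-37.5,0],0,100],
    [[34,-37.5,0],0,100],
    [[34,-37.5,0],0,100],
    [[34,-37.5,0],0,100],
    [[34,-37.5,0],0,100],
    [[34,-37.5,0],0,100],
    [[34,-37.5,0],0,100],
    [[34,-37.5,0],0,100],
    [[34,-37.5,0],0,100],
    [[34,-37.5,0],0,100],
    [[34,-37.5,0],0,100]
  ]
}}

```text
t: 2.0
tcp_pos: [0.4267, -0.0243, 0.2316]
orientation: [[0.972, 0.235, 0.001], [0.235, -0.972, -0.001], [0.001, 0.001, -1.0]]
ft_force: [0.3, 0.0, -0.5]
grip_width: 0.0855
grip_force: 0.0
```

Request:
{"method": "send_rows", "body": {
  "steps": [
    [[34,-37.5,0],0,100],
    [[34,-37.5,0],0,100],
    [[34,-37.5,0],0,100],
    [[34,-37.5,0],0,100],
    [[40,-38,0],0,100],
    [[0,0,0],-10,100],
    [[0,0,0],-10,100],
    [[0,0,0],-10,100],
    [[0,0,0],-10,100],
    [[0,0,0],-10,100],
    [[0,0,0],-10,100],
    [[0,0,0],-10,100]
  ]
}}

```text
t: 3.5
tcp_pos: [0.553, 0.1982, 0.2313]
orientation: [[0.106, 0.994, 0.0], [0.994, -0.106, -0.0], [-0.0, 0.0, -1.0]]
ft_force: [0.3, 0.2, 0.4]
grip_width: 0.0854
grip_force: 0.0
```

Request:
{"method": "send_rows", "body": {
  "steps": [
    [[0,0,0],-10,100],
    [[0,0,0],-10,100],
    [[0,0,0],-10,100],
    [[0,0,0],-10,100],
    [[0,0,0],-10,100],
    [[0,0,0],-10,100],
    [[0,0,0],-10,100],
    [[0,0,0],-10,100],
    [[0,0,0],-10,100],
    [[0,0,0],-6.5,100],
    [[0,0,0],0,100],
    [[0,0,0],0,100]
  ]
}}

```text
t: 5.0
tcp_pos: [0.5529, 0.1982, 0.2313]
orientation: [[-1.0, 0.0, 0.0], [0.0, 1.0, -0.0], [-0.0, -0.0, -1.0]]
ft_force: [-0.5, 0.8, -0.1]
grip_width: 0.0856
grip_force: 0.0
```

Request:
{"method": "send_rows", "body": {
  "steps": [
    [[0,0,30],0,100],
    [[0,0,30],0,100],
    [[0,0,30],0,100],
    [[0,0,30],0,100],
    [[0,0,20],0,100],
    [[0,0,6],0,100],
    [[0,0,0],0,100]
  ],
  "squeeze": 60
}}

```text
t: 5.88
tcp_pos: [0.553, 0.1982, 0.0854]
orientation: [[-1.0, -0.001, -0.0], [-0.001, 1.0, -0.0], [0.0, -0.0, -1.0]]
ft_force: [0.0, -0.4, 0.2]
grip_width: 0.0852
grip_force: 0.0
```

Request:
{"method": "send_rows", "body": {
  "steps": [
    [[0,0,0],0,55],
    [[0,0,0],0,55],
    [[0,0,0],0,40],
    [[0,0,0],0,40],
    [[0,0,0],0,40],
    [[0,0,0],0,40],
    [[0,0,0],0,40],
    [[0,0,0],0,40]
  ]
}}

```text
t: 6.88
tcp_pos: [0.5539, 0.198, 0.0866]
orientation: [[-1.0, -0.001, 0.002], [-0.001, 1.0, -0.0], [-0.002, -0.0, -1.0]]
ft_force: [-0.9, -2.3, 6.1]
grip_width: 0.0531
grip_force: 62.2
```

Request:
{"method": "send_rows", "body": {
  "steps": [
    [[0,0,-5],0,40],
    [[0,0,-15],0,40],
    [[0,0,-25],0,40],
    [[0,0,-25],0,40],
    [[0,0,-15],0,40],
    [[5,-25,0],0,40],
    [[8,-42,0],0,40],
    [[8,-42,0],0,40],
    [[8,-42,0],0,40],
    [[8,-42,0],0,40],
    [[8,-42,0],0,40],
    [[8,-42,0],0,40]
  ]
}}

```text
t: 8.38
tcp_pos: [0.4996, -0.08, 0.1703]
orientation: [[-1.0, -0.001, -0.0], [-0.001, 1.0, 0.0], [0.0, 0.0, -1.0]]
ft_force: [0.8, 0.7, -3.2]
grip_width: 0.0534
grip_force: 64.0
```

Request:
{"method": "send_rows", "body": {
  "steps": [
    [[8,-42,0],0,40],
    [[8,-42,0],0,40],
    [[5,-32,0],0,40],
    [[3,-16,0],0,40],
    [[0,0,0],-6,40],
    [[0,0,0],-8,40],
    [[0,0,0],-8,40],
    [[0,0,0],0,40],
    [[0,0,0],0,40]
  ]
}}

```text
t: 9.5
tcp_pos: [0.4764, -0.2104, 0.1702]
orientation: [[-0.927, -0.374, -0.0], [-0.374, 0.927, 0.0], [0.0, 0.0, -1.0]]
ft_force: [0.0, -0.4, -4.3]
grip_width: 0.0533
grip_force: 64.1
```

```bash
cat > look.py <<'E'
import sys
from h import *
n=sys.argv[1]
for c in("top","side"):cv2.imwrite(f"pics/{c}{n}.png",robot.read_camera(c)[:,:,::-1])
s=robot.sense();print({k:np.round(s[k],4).tolist() for k in("tcp_pos","ft_force","joint_positions","grip_width","moment")})
a=cv2.imread(f"pics/side{n}.png")[180:350,290:430];b=cv2.imread(f"pics/top{n}.png")[150:260,350:450]
W=np.zeros((600,800,3),np.uint8);a=cv2.resize(a,None,fx=3.5,fy=3.5,interpolation=cv2.INTER_CUBIC);b=cv2.resize(b,None,fx=3,fy=3,interpolation=cv2.INTER_CUBIC)
W[:a.shape[0],:490]=a;W[:330,495:795]=b;cv2.imwrite(f"pics/c{n}.png",W)
E
python3 look.py 1
```

```text
{'tcp_pos': [0.4765, -0.2106, 0.1703], 'ft_force': [0.3696, 0.4739, -5.1618], 'joint_positions': [-30.8287, 16.8856, -11.2945, 61.826, 0.0038, -52.847], 'grip_width': 0.0533, 'moment': [0.0332, -0.0189, 0.0162]}
```

View pics/c1.png

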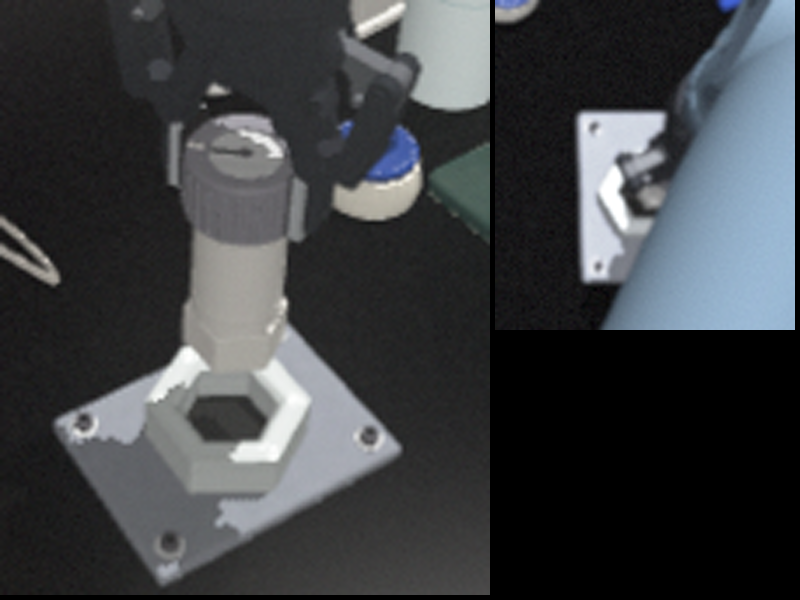

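The vessel hangs upright in the grip above the hub, foot bottom at about (240,368) in the crop and socket centre at about (232,412). I move it aside over the black worktop for a clean silhouette fit of its yaw and offset.

Request:
{"method": "send_rows", "body": {
  "steps": [
    [[-12,30,0],0,40],
    [[-14,35,0],0,40],
    [[-12,30,0],0,40],
    [[0,0,0],0,40],
    [[0,0,0],0,40],
    [[0,0,0],0,40]
  ]
}}

```text
t: 10.35
tcp_pos: [0.4762, -0.1094, 0.1704]
orientation: [[-0.927, -0.374, 0.0], [-0.374, 0.927, -0.0], [-0.0, -0.001, -1.0]]
ft_force: [0.1, -0.2, -5.0]
grip_width: 0.0532
grip_force: 64.6
```

```bash
cat > f2.py <<'E'
from fit import *
im=robot.read_camera("side")[:,:,::-1].copy();cv2.imwrite("pics/side2.png",im)
s=robot.sense();tp=np.array(s["tcp_pos"]);print(tp)
z0=tp[2]-.0865
S=soft(im,30,130)
q=proj("side",tp+[0,0,-.03]);b=proj("side",tp-[0,0,.0865]);x,y=b[0];y1=q[0,1]
print(q,b)
w=np.zeros_like(S);w[int(y1):int(y+14),int(x-22):int(x+22)]=1
best=[]
for y0 in range(30,90,6):
    def cost(p): return (w*(render("side",vessel(np.radians(p[2])),[tp[0]+p[0]/1e3,tp[1]+p[1]/1e3,z0+p[3]/1e3])-S)**2).sum()
    I=np.array([0,0,y0,0.]);r=minimize(cost,I,method="Nelder-Mead",options=dict(initial_simplex=I+np.vstack([np.zeros(4),np.diag([4,4,6,3])]),maxfev=300))
    best.append((round(r.fun,2),np.round(r.x,1)))
best.sort(key=lambda a:a[0]);print(*best[:5],sep="\n")
p=best[0][1];o=cv2.resize(im[150:330,250:430],None,fx=3.3,fy=3.3,interpolation=cv2.INTER_CUBIC)
for P in vessel(np.radians(p[2]))[:1]:
    u=(proj("side",P+[tp[0]+p[0]/1e3,tp[1]+p[1]/1e3,z0+p[3]/1e3])-[250,150])*3.3+1.6
    for k in(6,12):cv2.polylines(o,[u[k:k+6].astype(int)],True,(0,0,255),1)
cv2.imwrite("pics/o2.png",o)
E
python3 f2.py
```

```text
[ 0.47612913 -0.10940251  0.17032216]
[[324.30230991 219.31849329]] [[324.35511577 241.89843127]]
(np.float64(7.74), array([  9.8,  16.2,  61.9, -19. ]))
(np.float64(7.75), array([  9.8,  16.1,  61.8, -19. ]))
(np.float64(7.75), array([  9.8,  16.2,  61.8, -19.1]))
(np.float64(7.76), array([ 10. ,  16.4,  61.8, -19.4]))
(np.float64(7.77), array([ 10.6,  17.3,  62. , -20.5]))
```

View pics/o2.png

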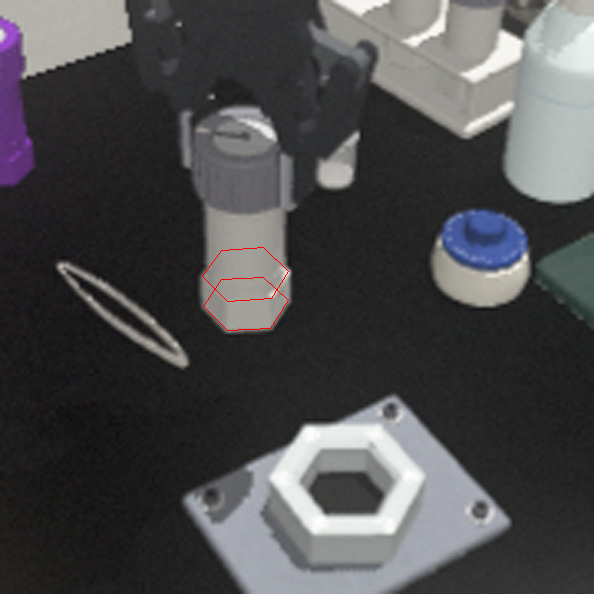

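```bash
sed -e 's/^im=.*/im=cv2.imread("pics\/side2.png")/' -e 's/+p\[3\]\/1e3/+p[3]*0/g' -e 's/best\[:5\]/best[:3]/' -e 's/o2.png/o3.png/' f2.py > f3.py; python3 f3.py
```

```text
[ 0.47612913 -0.10940251  0.17032216]
[[324.30230991 219.31849329]] [[324.35511577 241.89843127]]
(np.float64(14.56), array([-0.5,  0.5, 63.6,  2.7]))
(np.float64(14.57), array([-0.5,  0.5, 64.2, -1.4]))
(np.float64(14.59), array([-0.5,  0.5, 63.8,  1.7]))
```

Request:
{"method": "send_rows", "body": {
  "steps": [
    [[0,0,0],5,40],
    [[9,-30,0],0,40],
    [[11,-38,0],0,40],
    [[9,-30,0],0,40],
    [[0,0,20],0,40],
    [[0,0,18],0,40],
    [[0,0,5],0,40],
    [[0,0,0],0,40],
    [[0,0,0],0,40]
  ]
}}

```text
t: 11.52
tcp_pos: [0.4776, -0.2112, 0.1282]
orientation: [[-0.956, -0.293, 0.001], [-0.293, 0.956, -0.001], [-0.001, -0.001, -1.0]]
ft_force: [0.0, -0.4, -4.4]
grip_width: 0.053
grip_force: 64.7
```

```bash
python3 look.py 4
```

```text
{'tcp_pos': [0.4776, -0.2111, 0.1281], 'ft_force': [0.6304, 0.2895, -4.173], 'joint_positions': [-30.8055, 18.6234, -15.4357, 55.8416, -0.0059, -47.8749], 'grip_width': 0.0531, 'moment': [-0.0168, -0.0046, -0.0463]}
```

View pics/c4.png

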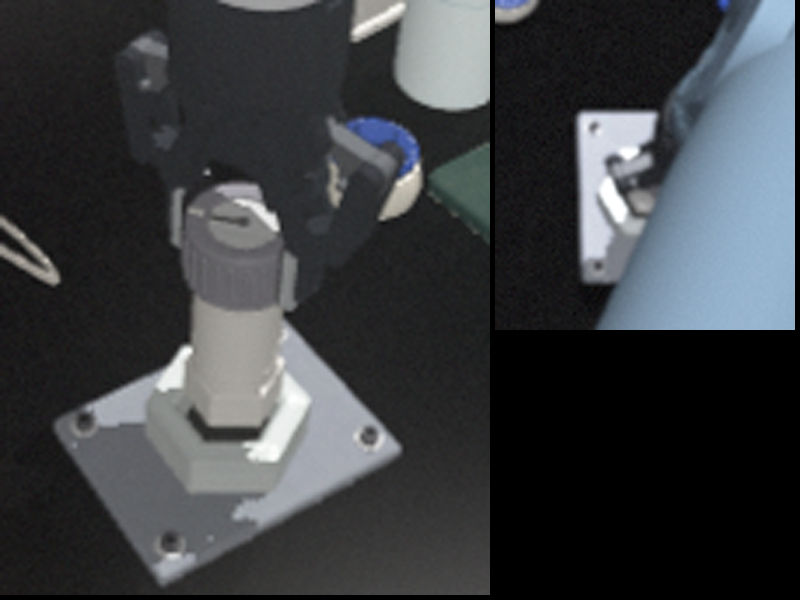

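The foot hangs about 5 mm above the mouth, with its front edge at (240,426) parallel to the socket's front edge at (232,440). I start the gentle descent.

Request:
{"method": "send_rows", "body": {
  "steps": [
    [[1,0,2],0,40],
    [[0,0,2],0,40],
    [[0,0,2],0,40],
    [[0,0,1],0,40],
    [[0,0,1],0,40],
    [[0,0,1],0,40]
  ]
}}

```text
t: 12.38
tcp_pos: [0.476, -0.2111, 0.1182]
orientation: [[-0.956, -0.294, -0.0], [-0.294, 0.956, -0.0], [0.0, -0.0, -1.0]]
ft_force: [-0.8, 0.3, -4.7]
grip_width: 0.0533
grip_force: 64.7
```

Request:
{"method": "send_rows", "body": {
  "steps": [
    [[0,0,1],0,40],
    [[0,0,1],0,40]
  ]
}}

```text
t: 12.62
tcp_pos: [0.4761, -0.2111, 0.1162]
orientation: [[-0.956, -0.293, 0.0], [-0.293, 0.956, -0.0], [-0.0, -0.0, -1.0]]
ft_force: [-0.6, -1.1, -4.3]
grip_width: 0.0532
grip_force: 64.7
```

Request:
{"method": "send_rows", "body": {
  "steps": [
    [[0,0,1],0,40],
    [[0,0,1],0,40]
  ]
}}

```text
t: 12.88
tcp_pos: [0.476, -0.2111, 0.1142]
orientation: [[-0.956, -0.294, 0.0], [-0.294, 0.956, -0.0], [-0.0, -0.0, -1.0]]
ft_force: [-0.1, -0.6, -4.9]
grip_width: 0.0534
grip_force: 64.7
```

It is in the socket without contact. I carry on down.

Request:
{"method": "send_rows", "body": {
  "steps": [
    [[0,0,2],0,40],
    [[0,0,2],0,40],
    [[0,0,2],0,40],
    [[0,0,2],0,40],
    [[0,0,2],0,40],
    [[0,0,2],0,40],
    [[0,0,1],0,40]
  ]
}}

```text
t: 13.75
tcp_pos: [0.476, -0.211, 0.1011]
orientation: [[-0.956, -0.293, -0.0], [-0.293, 0.956, 0.0], [0.0, 0.0, -1.0]]
ft_force: [-0.2, 0.3, -4.7]
grip_width: 0.0533
grip_force: 64.7
```

Request:
{"method": "send_rows", "body": {
  "steps": [
    [[0,0,0.8],0,40],
    [[0,0,0.7],0,40],
    [[0,0,0.5],0,40],
    [[0,0,0],0,40]
  ]
}}

```text
t: 14.25
tcp_pos: [0.476, -0.2111, 0.0993]
orientation: [[-0.956, -0.293, 0.0], [-0.293, 0.956, -0.0], [-0.0, -0.0, -1.0]]
ft_force: [0.1, 0.4, -4.6]
grip_width: 0.0532
grip_force: 64.7
```

Request:
{"method": "send_rows", "body": {
  "steps": [
    [[0,0,0.4],0,40],
    [[0,0,0.4],0,40],
    [[0,0,0],0,40]
  ]
}}

```text
t: 14.62
tcp_pos: [0.4763, -0.2112, 0.0988]
orientation: [[-0.956, -0.293, 0.001], [-0.293, 0.956, -0.0], [-0.0, -0.001, -1.0]]
ft_force: [-0.7, 0.5, -1.9]
grip_width: 0.0533
grip_force: 64.8
```

Request:
{"method": "send_rows", "body": {
  "steps": [
    [[0,0,0.3],0,40],
    [[0,0,0.3],0,40],
    [[0,0,0],0,40]
  ]
}}

```text
t: 15.0
tcp_pos: [0.4765, -0.2114, 0.0986]
orientation: [[-0.956, -0.293, 0.001], [-0.293, 0.956, -0.001], [-0.001, -0.001, -1.0]]
ft_force: [-1.0, -0.3, 4.2]
grip_width: 0.0535
grip_force: 65.5
```

Foot is home: contact came at TCP z 0.0988 as expected, with only a few newtons. I relax the press slightly and begin tightening, following the thread pitch (0.11 mm per 10°).

```bash
cat > m.py <<'E'
from h import *
s=robot.sense();o=np.array(s["orientation"]);print("t",round(s["t"],2),"z",np.round(s["tcp_pos"][2],4),"yaw",round(np.degrees(np.arctan2(o[1,0],o[0,0]))%360,1),"F",np.round(s["ft_force"],1),"M",np.round(s["moment"],3),"j6",round(s["joint_positions"][5],1),s["grip_width"])
E
python3 m.py
```

```text
t 15.0 z 0.0986 yaw 197.1 F [-1.  -0.3  4.2] M [0.061 0.351 0.004] j6 -48.0 0.05347312121579375
```

Request:
{"method": "send_rows", "body": {
  "steps": [
    [[0,0,-0.3],0,40],
    [[0,0,0],5,40],
    [[0,0,0],5,40],
    [[0,0,0.1],5,40],
    [[0,0,0],5,40]
  ]
}}

```text
t: 15.62
tcp_pos: [0.4765, -0.2115, 0.0985]
orientation: [[-0.999, 0.054, 0.001], [0.054, 0.999, -0.001], [-0.001, -0.001, -1.0]]
ft_force: [-0.7, -0.5, 3.3]
grip_width: 0.053
grip_force: 65.5
```

```bash
python3 m.py
```

```text
t 15.62 z 0.0985 yaw 176.9 F [-0.7 -0.5  3.3] M [-0.066  0.139  0.085] j6 -27.8 0.05302392219159702
```

Request:
{"method": "send_rows", "body": {
  "steps": [
    [[0,0,0.1],5,40],
    [[0,0,0],5,40],
    [[0,0,0.1],5,40],
    [[0,0,0],5,40]
  ]
}}

```text
t: 16.12
tcp_pos: [0.4765, -0.2116, 0.0983]
orientation: [[-0.92, 0.392, 0.001], [0.392, 0.92, -0.001], [-0.001, -0.001, -1.0]]
ft_force: [-0.8, -0.3, 2.6]
grip_width: 0.0533
grip_force: 65.4
```

```bash
python3 m.py
```

```text
t 16.12 z 0.0983 yaw 156.9 F [-0.8 -0.3  2.6] M [-0.214  0.185  0.086] j6 -7.8 0.05330812286072596
```

Request:
{"method": "send_rows", "body": {
  "steps": [
    [[0,0,0.1],5,40],
    [[0,0,0],5,40]
  ]
}}

```text
t: 16.38
tcp_pos: [0.4765, -0.2117, 0.0982]
orientation: [[-0.838, 0.546, 0.001], [0.546, 0.838, -0.002], [-0.002, -0.001, -1.0]]
ft_force: [-1.1, -2.0, 3.1]
grip_width: 0.0536
grip_force: 65.4
```

```bash
python3 m.py
```

```text
t 16.38 z 0.0982 yaw 146.9 F [-1.1 -2.   3.1] M [-0.283  0.195  0.046] j6 2.2 0.053601562622512436
```

Request:
{"method": "send_rows", "body": {
  "steps": [
    [[0,0,0.1],5,40],
    [[0,0,0],5,40]
  ]
}}

```text
t: 16.62
tcp_pos: [0.4765, -0.2118, 0.0981]
orientation: [[-0.73, 0.683, 0.001], [0.683, 0.73, -0.002], [-0.002, -0.001, -1.0]]
ft_force: [-1.3, -1.4, 3.2]
grip_width: 0.0536
grip_force: 65.4
```

```bash
python3 m.py
```

```text
t 16.62 z 0.0981 yaw 136.9 F [-1.3 -1.4  3.2] M [-0.255  0.261  0.056] j6 12.2 0.05357304207721523
```

Request:
{"method": "send_rows", "body": {
  "steps": [
    [[0,0,0.1],5,40],
    [[0,0,0],5,40]
  ]
}}

```text
t: 16.88
tcp_pos: [0.4764, -0.2119, 0.098]
orientation: [[-0.6, 0.8, 0.001], [0.8, 0.6, -0.002], [-0.002, -0.001, -1.0]]
ft_force: [-2.0, -2.1, 3.6]
grip_width: 0.0531
grip_force: 65.4
```

```bash
python3 m.py
```

```text
t 16.88 z 0.098 yaw 126.9 F [-2.  -2.1  3.6] M [-0.355  0.296  0.119] j6 22.2 0.05306976128438729
```

Request:
{"method": "send_rows", "body": {
  "steps": [
    [[0,0,0.1],5,40],
    [[0,0,0],5,40]
  ]
}}

```text
t: 17.12
tcp_pos: [0.4764, -0.212, 0.0979]
orientation: [[-0.452, 0.892, 0.001], [0.892, 0.452, -0.002], [-0.002, -0.0, -1.0]]
ft_force: [-1.3, -0.6, 2.9]
grip_width: 0.0533
grip_force: 65.4
```

```bash
python3 m.py
```

```text
t 17.12 z 0.0979 yaw 116.9 F [-1.3 -0.6  2.9] M [-0.36   0.173  0.151] j6 32.2 0.053252220609299586
```

Request:
{"method": "send_rows", "body": {
  "steps": [
    [[0,0,0.1],5,40]
  ]
}}

```text
t: 17.25
tcp_pos: [0.4764, -0.2121, 0.0978]
orientation: [[-0.373, 0.928, 0.001], [0.928, 0.373, -0.002], [-0.002, -0.0, -1.0]]
ft_force: [-0.8, -2.7, 4.1]
grip_width: 0.0536
grip_force: 65.5
```

```bash
python3 m.py
```

```text
t 17.25 z 0.0978 yaw 111.9 F [-0.8 -2.7  4.1] M [-0.458  0.288  0.175] j6 37.2 0.05356313747432987
```

Request:
{"method": "send_rows", "body": {
  "steps": [
    [[0,0,0],5,40]
  ]
}}

```text
t: 17.38
tcp_pos: [0.4764, -0.2121, 0.0979]
orientation: [[-0.291, 0.957, 0.001], [0.957, 0.291, -0.002], [-0.003, -0.0, -1.0]]
ft_force: [-0.5, -2.8, 3.6]
grip_width: 0.0532
grip_force: 65.5
```

```bash
python3 m.py
```

```text
t 17.38 z 0.0979 yaw 106.9 F [-0.5 -2.8  3.6] M [-0.584  0.21   0.133] j6 42.2 0.05316882266741865
```

Request:
{"method": "send_rows", "body": {
  "steps": [
    [[0,0,0.1],5,40]
  ]
}}

```text
t: 17.5
tcp_pos: [0.4764, -0.2121, 0.0978]
orientation: [[-0.206, 0.979, 0.001], [0.979, 0.206, -0.002], [-0.003, -0.0, -1.0]]
ft_force: [-1.5, -2.0, 4.7]
grip_width: 0.0533
grip_force: 65.7
```

```bash
python3 m.py
```

```text
t 17.5 z 0.0978 yaw 101.9 F [-1.5 -2.   4.7] M [-0.451  0.372  0.071] j6 47.2 0.053284042812141386
```

Request:
{"method": "send_rows", "body": {
  "steps": [
    [[0,0,0],5,40]
  ]
}}

```text
t: 17.62
tcp_pos: [0.4763, -0.2122, 0.0978]
orientation: [[-0.121, 0.993, 0.0], [0.993, 0.121, -0.003], [-0.003, -0.0, -1.0]]
ft_force: [-1.3, -2.8, 5.5]
grip_width: 0.0536
grip_force: 65.6
```

```bash
python3 m.py; python3 look.py 5
```

```text
t 17.62 z 0.0978 yaw 96.9 F [-1.3 -2.8  5.5] M [-0.477  0.451  0.392] j6 52.2 0.05362773718504546
{'tcp_pos': [0.4763, -0.2121, 0.0978], 'ft_force': [-1.0974, -2.3935, 5.1585], 'joint_positions': [-30.9134, 20.054, -18.2602, 51.594, -0.1048, 52.0306], 'grip_width': 0.0535, 'moment': [-0.5628, 0.4569, 0.0449]}
```

View pics/c5.png

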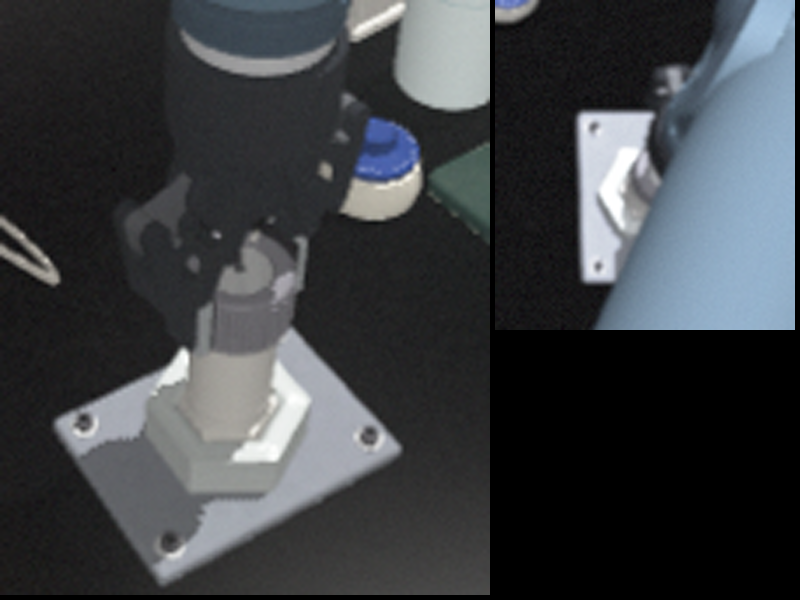

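The slot shows at about (240,262) in the crop, partly behind the finger. I rectify the cap top to read its angle.

```bash
cat > rect.py <<'E'
import sys
from h import *
im=cv2.imread(sys.argv[1]);zt=float(sys.argv[2]);cx,cy=.4763,-.2120
g=np.linspace(-.032,.032,300)
X,Y=np.meshgrid(g,g[::-1])   # x right, y up
q=proj("side",np.c_[X.ravel()+cx,Y.ravel()+cy,np.full(X.size,zt)]).astype(np.float32)
o=cv2.remap(im,q[:,0].reshape(300,300),q[:,1].reshape(300,300),cv2.INTER_CUBIC)
u=proj("side",[[cx,cy,zt]])[0].astype(int)
c=cv2.resize(im[u[1]-22:u[1]+22,u[0]-22:u[0]+22],(300,300),interpolation=cv2.INTER_CUBIC)
cv2.imwrite(sys.argv[3],np.hstack([cv2.resize(o,(400,400)),cv2.resize(c,(400,400))]))
E
python3 m.py; python3 rect.py pics/side5.png .134 pics/r5.png
```

```text
t 17.73 z 0.0978 yaw 97.1 F [-1.1 -2.4  5.2] M [-0.563  0.457  0.045] j6 52.0 0.053541551490195884
```

View pics/r5.png

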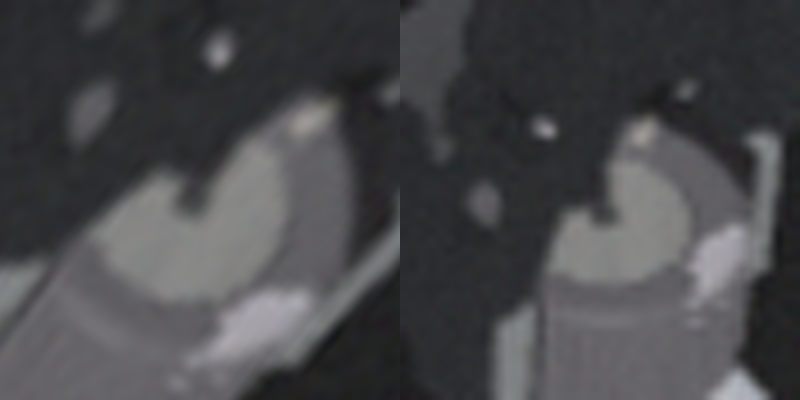

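The pointer is at rectified (312,118), about 37°, while the disc along that line is bright. The slot is therefore not in line with the pointer, so the ring has slipped. The torque peaked (0.39) and then dropped (0.045), which is a click. I let go and look from clear.

Request:
{"method": "send_rows", "body": {
  "steps": [
    [[0,0,0],0,60],
    [[0,0,0],0,75],
    [[0,0,0],0,100],
    [[0,0,0],0,100],
    [[0,0,0],0,100],
    [[0,0,-15],0,100],
    [[0,0,-30],0,100],
    [[0,0,-40],0,100],
    [[0,0,-40],0,100],
    [[0,0,-20],0,100],
    [[0,0,0],0,100]
  ]
}}

```text
t: 19.1
tcp_pos: [0.4774, -0.2118, 0.245]
orientation: [[-0.123, 0.992, 0.005], [0.992, 0.123, -0.003], [-0.003, 0.004, -1.0]]
ft_force: [0.5, 0.3, -0.2]
grip_width: 0.0857
grip_force: 0.0
```

```bash
python3 look.py 6; python3 rect.py pics/side6.png .1335 pics/r6.png; python3 - <<'E'
import cv2,numpy as np
a=cv2.imread("pics/r6.png");b=cv2.imread("pics/c6.png")
W=np.zeros((600,800,3),np.uint8);W[:400]=a;b=cv2.resize(b,None,fx=.33,fy=.33);W[400:400+b.shape[0],:b.shape[1]]=b
W[400:600,300:600]=cv2.resize(cv2.imread("pics/side6.png")[240:320,300:420],(300,200))
cv2.imwrite("pics/w6.png",W)
E
```

```text
{'tcp_pos': [0.4759, -0.211, 0.2422], 'ft_force': [-0.9866, 0.2827, -0.2128], 'joint_positions': [-30.8895, 15.0672, -2.951, 71.9761, -0.0015, 52.0423], 'grip_width': 0.0855, 'moment': [0.0214, -0.0092, 0.0125]}
```

View pics/w6.png

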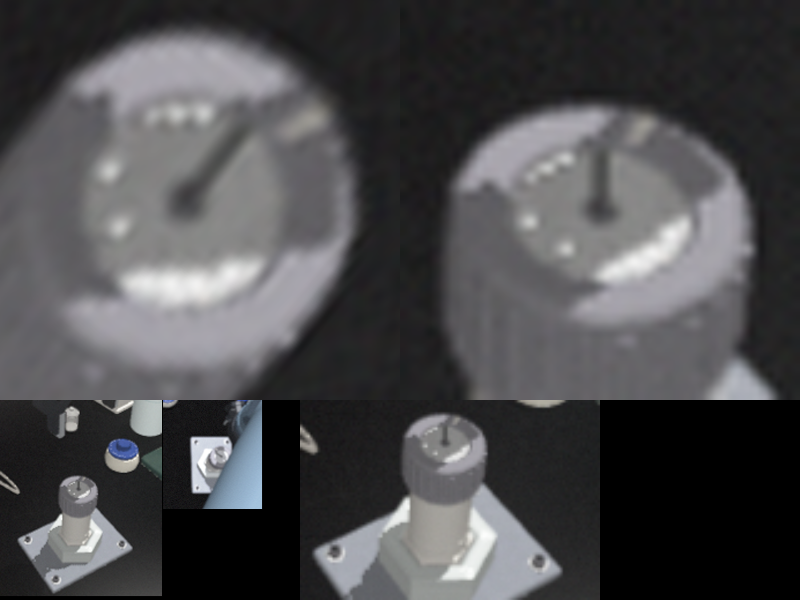

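The released cap shows the slot at about 51° (tip at rectified (245,130)) and the pointer at about 35° (305,118). That is one 20° click. The vessel stands upright in the hub and the gripper is clear.

```bash
python3 -c "
from plant import robot
print(robot.hand_in())"
```

```text
the job is handed in; nothing more can be done
None
```

I handed the job in: the vessel stands upright in the station socket, its cap is tightened to one ratchet click (judged by the torque peak and drop, and the pointer about 16–20° past the slot), and the gripper is open and clear; no verdict was returned.

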